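# Load the cocoa shaker into its spring dock through the one-way flap

## Task

Put the cocoa shaker away in the steel spring dock: stand it on the worktop at the flared mouth and push it upright along the lane, so that the shaker itself (not your fingers) swings the orange one-way flap open, and on against the white spring plate until the plate is felt firmly at its hard stop - firmly, but without forcing it - and the flap has sprung shut behind the shaker. Then ease it back, without letting it shoot back, until it rests against the inside of the closed flap, and let go, leaving it upright there. Leave the other things where they stand.

Things in the scene. Friction and masses are not known exactly. Their poses are not given: they have to be found in the camera images.
- shaker: cocoa shaker: a clear upright jar with a dark blue label and a dark cap, round, 40 mm in diameter, 105 mm tall, about 0.08 to 0.15 kg; origin at the centre of its underside, z up. Loose on the worktop. Grip it from above by its upper half, 65 to 85 mm above the worktop, so that the fingers pass over the dock.
- dock: shaker dock, bolted down: straight open-topped steel lane, 51 mm wide inside, walls 40 mm high, black block 44 mm high across the far end; no floor, the shaker slides on the worktop. Origin on the worktop mid-gate; x runs into the lane (push this way), y to its left. Flared lips from x = -44 mm (76 mm wide) to the gate at x = 0; far end x = 130 mm, width over flanges 93 mm.
- mouth (a point): point on the worktop 65 mm in front of the gate on the lane's middle line; the shaker stands clear of the lips' throat and of the flap there. Axes as the dock's.
- flap (a joint): angle of the orange sprung flap (rad): 0 shut across the lane, grows to 1.5 as it swings into the lane; it cannot swing outward. A push of 1 to 3 N opens it, a spring shuts it. Upright hinge 26.5 mm left (+y) of the lane's middle, in the gate plane. The shaker rubs past its free edge; it snaps shut behind when the shaker's axis is roughly 41 to 48 mm past the gate.
- flap_edge (a point): middle of the flap's free edge, 22 mm above the worktop, 32 mm from the hinge. The panel is 32 mm long, 3 mm thick and stands 7 to 37 mm above the worktop.
- follower (a joint): travel of the white spring plate along the lane (m): 0 at rest, 0.040 at its hard stop, where the shaker's axis is 50 mm past the gate. Its spring pushes towards the gate with 1.5 N at rest, 5.5 N at the stop, damped; force rises steeply only at the stop. Firmly at the stop: the shaker presses the plate with over 10 N for a moment (0.2 s); over 24 N is forcing it.
- sugar_pot: bystander: chrome sugar pot with a knob, 66 mm in diameter, 67 mm high; origin at the centre of its underside. It stands just in front of the tall coffee grinder (fixed, 0.58 m high, at about x 0.45 to 0.82, y -0.16 to 0.12 with its dosing lever); to the grinder's left are a knock bin and the espresso machine: pass in front of them, near the robot (within x 0.37).
- dosing_cup: bystander: open steel dosing cup, 59 mm in diameter, 52 mm high; origin at the centre of its underside.
- plate_face (a point): middle of the spring plate's face that looks to the gate, 21 mm above the worktop: 30 mm past the gate at rest, 70 mm at the hard stop. Plate 44 mm wide, 5 to 37 mm above the worktop. With the shaker resting against the inside of the shut flap the shaker's axis is about 22 mm past the gate and the plate's travel about 0.012.
Not all that is in view belongs to the job. What is shaped like the shaker but red is not meant.

How it is judged (in metres and radians):
On the way, in this order (a step that is already met when the one before it is completed fails the run):
1. the shaker, standing on the worktop, pushes the flap open (value of joint flap above 0.5 rad and contact force between shaker and flap above 0.2 N and height (world z) of shaker below 0.012 m and angle between shaker's own z axis and vertical below 0.25 rad), for 0.1 s.
2. the flap has sprung shut behind the shaker and the shaker presses the plate firmly (over 10 N) on its hard stop (value of joint flap below 0.12 rad and value of joint follower above 0.037 m and contact force between shaker and follower above 10 N), for 0.2 s.
At the end, for the whole second after the job is handed in: The shaker stands released, upright (within 0.1 rad) and at rest on the worktop inside the lane, its axis 14 to 32 mm past the gate, held by the spring plate against the inside of the shut flap (flap within 0.1 rad of shut) (value of joint flap below 0.1 rad and x of shaker in the frame of dock between 0.014 and 0.032 m and y of shaker in the frame of dock between -0.012 and 0.012 m and height (world z) of shaker below 0.008 m and angle between shaker's own z axis and vertical below 0.1 rad and contact force between shaker and flap above 0.2 N and linear speed of shaker below 0.02 m/s); the robot touches nothing.
It fails at once if the shaker is forced against the spring plate with more than 24 N (contact force between shaker and follower above 24 N).
It fails at once if the fingers touch the flap or the spring plate (contact force between the fingers and flap above 0.5 N or contact force between the fingers and follower above 0.5 N).
It fails at once if the shaker shoots back in the lane (faster than 0.2 m/s) (x of shaker in the frame of dock between 0.01 and 0.07 m and value of joint follower above 0.004 m and linear speed of shaker above 0.2 m/s).
It fails at once if the shaker is tipped over (angle between shaker's own z axis and vertical above 0.6 rad).
It fails at once if a bystander is moved by more than 25 mm (distance of any of sugar_pot, dosing_cup from where it was at the start of the episode above 0.025 m).
It also fails if it takes over 67 s, if anything falls off the work surface, if the arm or the gripper's body presses on something with over 40 N, if the wrist force passes 120 N, or if a joint passes its speed limit or range.

## Robot

A 7-joint arm with a two-finger parallel gripper is mounted at the origin on a cart in front of the work surface, level with it; the furniture and walls round the work are solid. World frame = base frame: x ahead of the robot, y to its left, z up, the work surface at z = 0. Lengths are in mm, angles in rad, forces in N, time in s.
With the tool pointing down it reaches from about 425 to 875 mm from the base axis. Payload 8.4 kg.
Tool frame: the origin (TCP) lies midway between the tips of the shut fingers; the grasp point (between the pads) lies behind it (r.grasp_offset is the z of the grasp point in the tool frame, in mm); z points along the fingers, y is the line along which they close (so a half turn about z gives the same grasp; the last joint's range is limited). The gripper opens to 85 mm and grips with 20 to 120 N. Pads are 22 mm wide; open, the fingers measure 114 mm over their backs; the gripper's body (76 mm by 85 mm) begins 54 mm behind the grasp point. The pads swing forward as they close: fully open they stand 13 mm farther back than shut.
Start: joints at [1.109, 0.333, 0.04, 1.465, -0.013, 1.343, -0.059], TCP at [230.657, -607.669, 231.308] pointing down, gripper open.
Joint ranges: [-2.58, 2.58], [-0.38, 2.09], [-1.3, 1.39], [0.25, 2.4], [-1.5, 4.64], [0.08, 2.09], [-2.65, 2.65]. Speed limits (rad/s): [2.22, 2.22, 2.79, 2.79, 3.14, 3.14, 3.14].

## Interface

Orientations are given as a rotation vector (axis times angle).
In Python, from cell import r gives the robot as it stands.
- The arm moves only by the tool move_arm, never from a script. Its argument "moves" is a list of rows, each an object of numbers: "dx", "dy", "dz": the shift along the tool's x, y, z in cm; "roll": the turn about the tool's z in degrees; "grip": the closure, from 0 (fully open) to 1 (shut). A call has 1 to 5 rows; each row shifts and turns the commanded pose from where the row before left it, along the tool's axes as they then stand; what a row does not reach is not made up. A row lasts 1/12 s, in which the tool goes at most 41.7 mm and 7.16 degrees, less where a joint would pass 70% of its speed; a pose out of reach is approached as far as the arm can. A call with a gripper value outside its range is refused whole. The fingers move at their own pace and stop on an object; "force" is the grip in N (left out, the last holds). Time passes only in rows, so rows that do not move let the fingers close. It gives the time, the measured TCP pose, the force, the opening and the grip force at its end, in the units of the state.
- r.observe(): the state, without advancing time (a new reading comes with each control period).
- r.get_image(name): name is "scene" or "top" or "wrist"; returns the picture (480x640x3 uint8, red, green, blue); there is no depth.
- r.camera_info(name): a dict with "camera_matrix" (3x3 intrinsics, pixels), "R" (3x3) and "t" (3): a world point X has camera coordinates R X + t. Camera axes: x right, y down, z forward; pixel columns grow to the right and rows downward; lengths in mm; the calibration is good to about 2 mm. A picture is of the moment at which its call begins: read the wrist's pose just before it. camera_info takes no time and is no camera call; for the wrist camera it gives the pose at the moment of the call.
- r.close_job(): hands the job in; it is judged then, once.
The state is a dict: "clock": time; "joint_pos": joint angles; "joint_velocities": joint speeds; "joint_efforts": joint torques, N m; "tcp_pos": TCP position; "tcp_rot": TCP orientation; "wrist_force": force on the tool from outside, world axes, zero at the start; "wrist_torque": the same for the moment, N m; "finger_gap": finger opening in mm; "grip_force": force on a finger pad.
Only numpy, scipy, OpenCV 4.12 (cv2) and the standard library are available. Lean on these libraries where they do the work, as an engineer would, in place of code of your own. Each camera call takes 0.05 s, during which the arm holds its last target. There are 200 camera calls.

## Working session

There is one attempt and no reset: what is moved stays moved. The work goes in short steps, Python scripts to look and compute and a tool call to move; the robot and the scene stay as the last step left them, time stands still between calls to the robot, and variables do not carry over. Pictures are saved under pics/ and viewed, at most 10 in all, crops included, and the job is handed in when it is done.

Besides the shell and the picture viewer there is one more tool, called after "Request:" by a JSON object that holds its "name" and its "arguments". move_arm: Moves the arm, as the interface text tells. Its arguments: {"type":"object","properties":{"moves":{"type":"array"},"force":{"type":"number"}},"required":["moves"]}

```bash
mkdir -p pics
python3 - <<'E'
from cell import r
import cv2,numpy as np
s=r.observe();print({k:np.round(v,3).tolist() for k,v in s.items()},r.grasp_offset)
for n in("scene","top"):
    i=r.camera_info(n);print(n,np.round(i["camera_matrix"],1).tolist(),np.round(i["R"],3).tolist(),np.round(i["t"],1).tolist())
    cv2.imwrite(f"pics/{n}0.png",r.get_image(n)[...,::-1])
E
ls
```

```text
{'clock': 0.0, 'joint_pos': [1.109, 0.334, 0.04, 1.466, -0.013, 1.343, -0.059], 'joint_velocities': [0.002, 0.001, -0.001, -0.001, -0.0, 0.0, 0.001], 'joint_efforts': [-0.0, -65.856, 1.365, -40.556, 0.017, 0.013, -0.0], 'tcp_pos': [230.474, -607.286, 230.446], 'tcp_rot': [-3.089, -0.566, 0.001], 'wrist_force': [-0.502, 0.562, -0.24], 'wrist_torque': [0.046, -0.032, 0.02], 'grip_force': 0.0, 'finger_gap': 85.458} -18.700000000000003
scene [[580.6, 0.0, 313.9], [0.0, 580.6, 237.6], [0.0, 0.0, 1.0]] [[-0.897, -0.442, 0.004], [-0.254, 0.507, -0.824], [0.362, -0.74, -0.567]] [322.3, 331.0, 543.3]
top [[438.9, 0.0, 314.2], [0.0, 438.9, 236.3], [0.0, 0.0, 1.0]] [[-0.021, -1.0, -0.001], [-0.984, 0.021, -0.175], [0.175, -0.003, -0.985]] [-274.9, 515.8, 816.8]
pics
```

View pics/scene0.png

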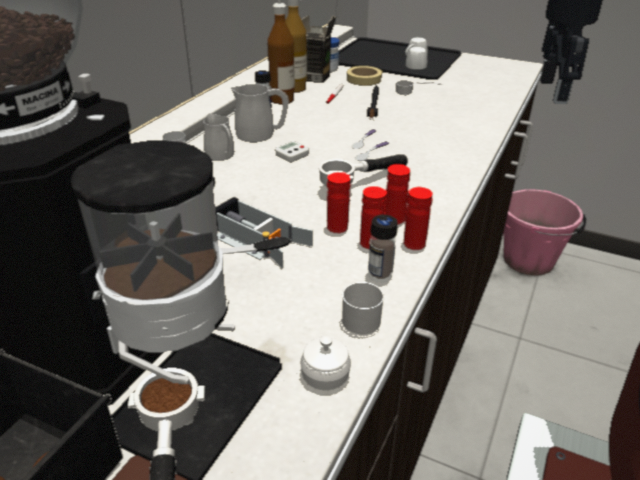

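View pics/top0.png

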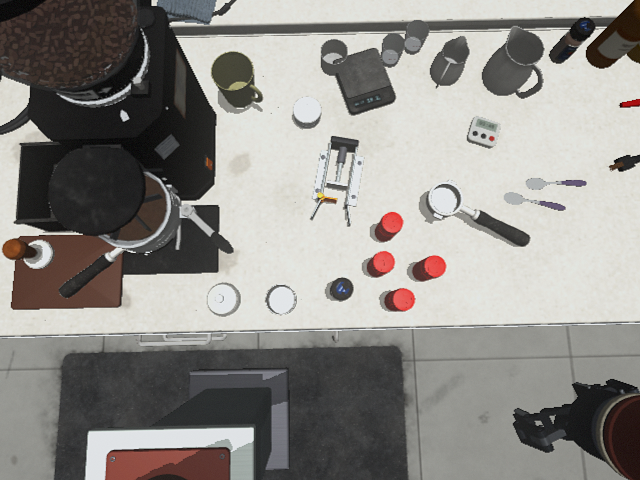

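The shaker candidates are the dark-capped jar at top (342,289) / scene (382,245), and the four red ones at top (389,226), (381,264), (430,267), (400,300). I choose the dark-capped one. The dock is at top (338,180), with its orange flap at (326,198) and its mouth facing the robot. I'll check the choice in one close crop.

```bash
cat > h.py <<'E'
import numpy as np,cv2
from cell import r
def ray(n,uv,z,info=None):
    i=info or r.camera_info(n);R=np.array(i["R"]);t=np.array(i["t"]);K=np.array(i["camera_matrix"])
    c=-R.T@t;d=R.T@np.linalg.solve(K,[*uv,1]);return (c+d*(z-c[2])/d[2])
def proj(n,X,info=None):
    i=info or r.camera_info(n);p=np.array(i["camera_matrix"])@(np.array(i["R"])@X+np.array(i["t"]));return p[:2]/p[2]
E
python3 - <<'E'
from h import *
im=cv2.imread("pics/top0.png")
a=cv2.resize(im[125:235,290:390],None,fx=5.4,fy=5.4,interpolation=cv2.INTER_CUBIC)
b=cv2.resize(im[260:320,310:370],None,fx=4,fy=4,interpolation=cv2.INTER_CUBIC)
o=np.zeros((600,800,3),np.uint8);o[:594,:540]=a[:594];o[:240,545:785]=b;cv2.imwrite("pics/crop.png",o)
hsv=cv2.cvtColor(im,cv2.COLOR_BGR2HSV)
g=im[260:320,310:370].max(2)<110
n,l,st,ce=cv2.connectedComponentsWithStats(g.astype(np.uint8));
for k in range(1,n):
    if st[k,4]>30: print("cap",st[k],ce[k]+[310,260],ray("top",ce[k]+[310,260],105))
m=cv2.inRange(hsv,(8,120,100),(28,255,255))[150:235,290:390]
n,l,st,ce=cv2.connectedComponentsWithStats(m)
for k in range(1,n):
    if st[k,4]>5: print("or",st[k],ce[k]+[290,150],ray("top",ce[k]+[290,150],37))
for uv,z in [((223,299),67),((282,299),52),((389,226),105),((381,264),105),((430,267),105),((400,300),105)]: print(uv,ray("top",uv,z).round())
E
```

```text
cap [57  1  3 13 31] [368.16129032 266.96774194] [ 441.23529432 -381.6105885   105.        ]
cap [ 20  18  23  23 342] [341.07894737 288.95906433] [ 402.82740466 -331.53983335  105.        ]
or [28 43 19  9 50] [325.14 197.18] [ 591.07654452 -309.38561938   37.        ]
(223, 299) [ 391. -113.   67.]
(282, 299) [ 389. -222.   52.]
(389, 226) [ 516. -423.  105.]
(381, 264) [ 446. -405.  105.]
(430, 267) [ 439. -493.  105.]
(400, 300) [ 381. -436.  105.]
```

View pics/crop.png

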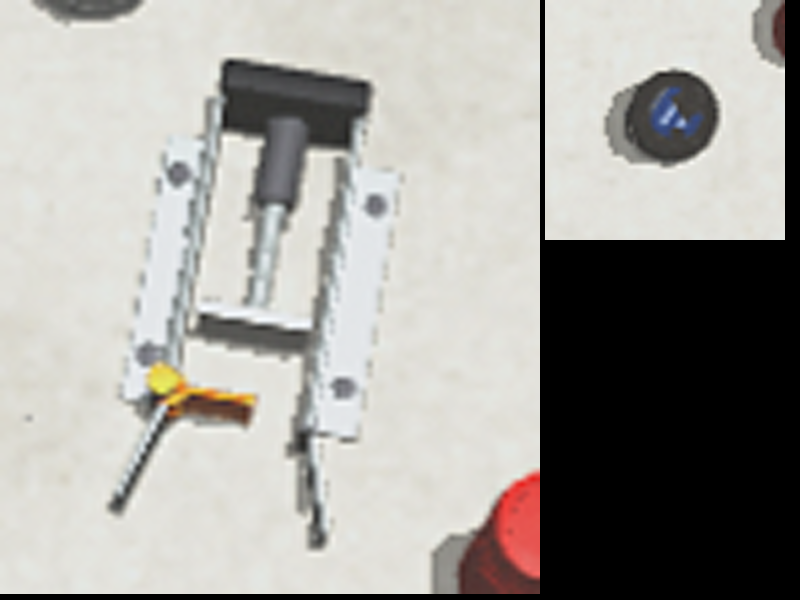

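The crop confirms the dark cap with a blue logo at top (341.7,289.2), standing alone. In the dock, the black block is at the far end, the orange flap is hinged on the left, and the flared lips end at crop (116,508) and (318,545).

Run:
```python
from h import *
f=lambda u,v:(290+u/5.4-.4,125+v/5.4-.4)
P=dict(lipL=(116,506,40),lipR=(318,542,40),blkL=(222,60,44),blkR=(371,83,44),flLf=(168,137,3),flLn=(122,398,3),flRf=(401,172,3),flRn=(358,438,3),hinge=(165,378,40),edge=(255,398,37),plL=(200,305,37),plR=(310,323,37))
W={k:ray("top",f(u,v),z) for k,(u,v,z) in P.items()}
for k in W:print(k,W[k].round(1))
a=lambda p,q:np.degrees(np.arctan2(*(W[q]-W[p])[1::-1]))
print(a('flLn','flLf'),a('flRn','flRf'),a('lipR','lipL')-90,a('blkR','blkL')-90,a('plR','plL')-90)
print([(np.linalg.norm(W[p]-W[q])).round(1) for p,q in [('lipL','lipR'),('blkL','blkR'),('flLf','flRf'),('flLn','flRn'),('flLn','flLf')]])
th=np.radians(np.median([a('flLn','flLf'),a('flRn','flRf'),a('lipR','lipL')-90,a('blkR','blkL')-90,a('plR','plL')-90]))
# model coords known for some
ex=np.array([np.cos(th),np.sin(th)]);ey=np.array([-ex[1],ex[0]])
lm=(W['lipL']+W['lipR'])[:2]/2;bm=(W['blkL']+W['blkR'])[:2]/2
print(np.degrees(th),"origin from lips",lm+44*ex,"block",bm-130*ex,"fl",(W['flLf']+W['flLn']+W['flRf']+W['flRn'])[:2]/4, "hinge",W['hinge'][:2]-26.5*ey,"axis lip->blk",np.degrees(np.arctan2(*(bm-lm)[::-1])),np.linalg.norm(bm-lm))
```

```text
lipL [ 547.5 -280.2   40. ]
lipR [ 532.4 -354.2   40. ]
blkL [ 719.  -323.9   44. ]
blkR [ 708.6 -380.1   44. ]
flLf [ 704.5 -303.6    3. ]
flLn [ 598.4 -283.3    3. ]
flRf [ 688.1 -395.2    3. ]
flRn [ 580.5 -374.2    3. ]
hinge [ 595.8 -299.4   40. ]
edge [ 588.2 -332.9   37. ]
plL [ 624.7 -313.3   37. ]
plR [ 616.8 -354.3   37. ]
-10.842382265124987 -11.048544525636542 -11.52934150318552 -10.498196858073214 -10.857770425119114
[np.float64(75.5), np.float64(57.2), np.float64(93.0), np.float64(92.6), np.float64(108.0)]
-10.857770425119114 origin from lips [ 583.13417995 -325.50349919] block [ 586.08708855 -327.47350554] fl [ 642.87940626 -339.03751289] hinge [ 590.83448768 -325.43609495] axis lip->blk -11.303304521370391 177.27649807029874
```

Request:
{"name": "move_arm", "arguments": {"moves": [{"roll": -7,"grip": 0},{"roll": -7,"grip": 0},{"roll": -7,"grip": 0},{"roll": -7,"grip": 0},{"roll": -7,"grip": 0}], "force": 80}}

```text
schema error: expected keys dx, dy, dz, roll, grip
```

Request:
{"name": "move_arm", "arguments": {"moves": [{"roll": -7,"grip": 0},{"roll": -7,"grip": 0},{"roll": -7,"grip": 0},{"roll": -2.2,"grip": 0},{"grip": 0}]}}

```text
schema error: expected keys dx, dy, dz, roll, grip
```

Request:
{"name": "move_arm", "arguments": {"moves": [{"dx": 3.5,"dy": 1.4},{"dx": 3.5,"dy": 1.4},{"dx": 3.5,"dy": 1.4},{"dx": 3.5,"dy": 1.4},{"dx": 3.5,"dy": 1.4}]}}

```text
schema error: expected keys dx, dy, dz, roll, grip
```

Request:
{"name": "move_arm", "arguments": {"moves": [{"dx": 3.5,"dy": 1.4},{"dx": 3.5,"dy": 1.4},{"dx": 3.5,"dy": 1.4},{"dx": 2.4,"dy": 0.5},{"dx": 0}]}}

```text
schema error: expected keys dx, dy, dz, roll, grip
```

```bash
cat > st.py <<'E'
from h import *
from scipy.spatial.transform import Rotation as Ro
O=np.array([584.5,-326.5]);th=np.radians(-11.);D=np.array([[np.cos(th),np.sin(th)],[-np.sin(th),np.cos(th)]])
def st():
    s=r.observe();M=Ro.from_rotvec(s["tcp_rot"]).as_matrix();p=np.array(s["tcp_pos"])
    print("t",round(s["clock"],2),"tcp",p.round(1),"dock",(D@(p[:2]-O)).round(1),"yaw x",np.degrees(np.arctan2(M[1,0],M[0,0])).round(2),"z",M[:,2].round(3),"gap",round(s["finger_gap"],1),"grip",round(s["grip_force"],1),"F dock",(D@np.array(s["wrist_force"])[:2]).round(1),np.round(s["wrist_force"][2],1))
    return s
E
python3 - <<'E'
from st import *
st();print("shaker dock",D@(np.array([402.8,-331.5])-O))
i=r.camera_info("wrist");im=r.get_image("wrist")[...,::-1];cv2.imwrite("pics/w1.png",im)
print(proj("wrist",np.array([402.8,-331.5,105]),i),ray("wrist",(320,240),105,i))
E
```

```text
t 0.1 tcp [ 230.5 -607.3  230.5] dock [-293.9 -343.2] yaw x 20.79 z [-0.001  0.001 -1.   ] gap 85.7 grip 0.0 F dock [ 0.5 -0.4] -0.0
shaker dock [-177.40761426  -39.57813038]
[ -73.9741026  -256.48655804] [ 228.31471338 -614.25209503  105.        ]
```

View pics/w1.png

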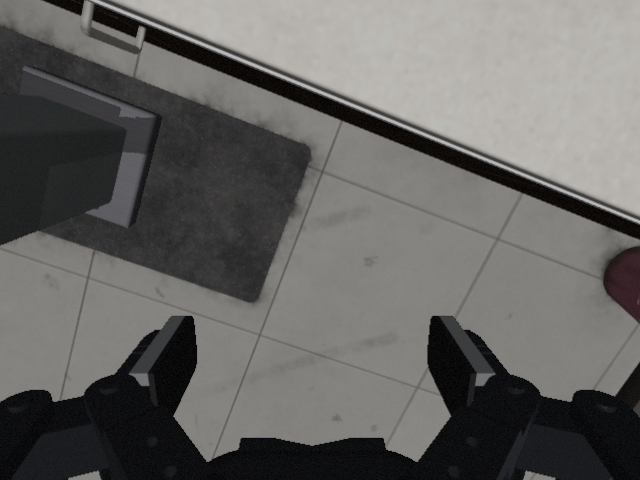

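The moves were refused because every row needs all five keys. The arm is still at the start, and the picture shows the floor and the open fingers at (165,370) and (460,370). I'll send the rows again in full.

Request:
{"name": "move_arm", "arguments": {"moves": [{"dx": 0,"dy": 0,"dz": 0,"roll": -7,"grip": 0},{"dx": 0,"dy": 0,"dz": 0,"roll": -7,"grip": 0},{"dx": 0,"dy": 0,"dz": 0,"roll": -7,"grip": 0},{"dx": 0,"dy": 0,"dz": 0,"roll": -7,"grip": 0},{"dx": 0,"dy": 0,"dz": 0,"roll": -7,"grip": 0}], "force": 80}}

```text
clock: 0.57
tcp_pos: [230.6, -607.5, 230.9]
tcp_rot: [-2.771, -1.478, -0.0]
wrist_force: [-0.7, -0.5, -0.2]
finger_gap: 85.4
grip_force: 0.0
```

Request:
{"name": "move_arm", "arguments": {"moves": [{"dx": 0,"dy": 0,"dz": 0,"roll": -7,"grip": 0},{"dx": 0,"dy": 0,"dz": 0,"roll": -7,"grip": 0},{"dx": 0,"dy": 0,"dz": 0,"roll": -7,"grip": 0},{"dx": 0,"dy": 0,"dz": 0,"roll": -2.2,"grip": 0},{"dx": 0,"dy": 0,"dz": 0,"roll": 0,"grip": 0}]}}

```text
clock: 0.98
tcp_pos: [230.5, -607.5, 230.9]
tcp_rot: [-2.422, -2.0, -0.001]
wrist_force: [-0.2, 0.6, 0.3]
finger_gap: 85.4
grip_force: 0.0
```

Request:
{"name": "move_arm", "arguments": {"moves": [{"dx": 3.5,"dy": 1.4,"dz": 0,"roll": 0,"grip": 0},{"dx": 3.5,"dy": 1.4,"dz": 0,"roll": 0,"grip": 0},{"dx": 3.5,"dy": 1.4,"dz": 0,"roll": 0,"grip": 0},{"dx": 3.5,"dy": 1.4,"dz": 0,"roll": 0,"grip": 0},{"dx": 3.5,"dy": 1.4,"dz": 0,"roll": 0,"grip": 0}]}}

```text
clock: 1.4
tcp_pos: [333.4, -447.6, 231.2]
tcp_rot: [-2.427, -1.995, 0.0]
wrist_force: [1.2, -0.3, 0.2]
finger_gap: 85.5
grip_force: 0.0
```

Request:
{"name": "move_arm", "arguments": {"moves": [{"dx": 3.5,"dy": 1.4,"dz": 0,"roll": 0,"grip": 0},{"dx": 3.5,"dy": 1.4,"dz": 0,"roll": 0,"grip": 0},{"dx": 3.5,"dy": 1.4,"dz": 0,"roll": 0,"grip": 0},{"dx": 2.4,"dy": 0.5,"dz": 0,"roll": 0,"grip": 0},{"dx": 0,"dy": 0,"dz": 0,"roll": 0,"grip": 0}]}}

```text
clock: 1.82
tcp_pos: [406.9, -325.9, 231.6]
tcp_rot: [-2.418, -2.005, -0.003]
wrist_force: [0.9, -1.1, -0.3]
finger_gap: 85.6
grip_force: 0.0
```

Run:
```python
from st import *
st();print("shaker dock",D@(np.array([402.8,-331.5])-O))
i=r.camera_info("wrist");im=r.get_image("wrist")[...,::-1];cv2.imwrite("pics/w2.png",im)
print(proj("wrist",np.array([402.8,-331.5,105]),i))
```

```text
t 1.82 tcp [ 406.9 -325.9  231.6] dock [-174.5  -33.3] yaw x 79.33 z [ 0.001  0.001 -1.   ] gap 85.6 grip 0.0 F dock [ 1.1 -0.9] -0.3
shaker dock [-177.40761426  -39.57813038]
[308.26805013 242.74266063]
```

View pics/w2.png

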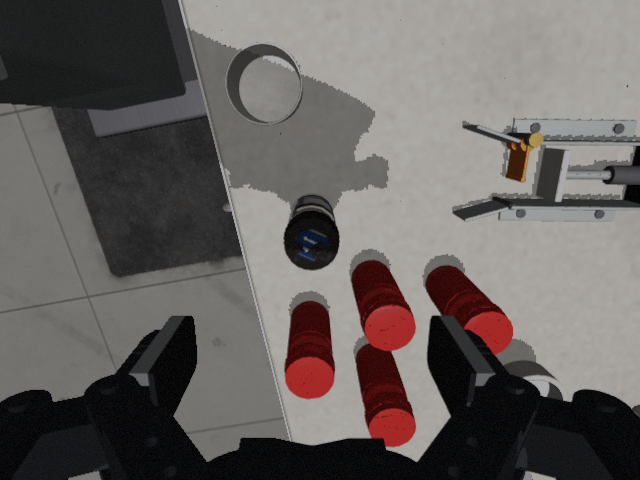

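The wrist view shows the dark cap at (311,240), close to the predicted (308,243). The dock's lip ends are at (464,123) and (455,212), its flange screws at (535,128), (618,128), (521,214) and (600,214), and the reds lie below.

Run:
```python
from st import *
i=r.camera_info("wrist");f=lambda u,v,z:ray("wrist",(u,v),z,i)[:2]
q=D@(f(311,240,105)-O);print("shaker",q,st()["clock"])
for n,u,v,z in [("lipL",464,123,40),("lipR",455,212,40),("sL1",535,128,3),("sL2",618,128,3),("sR1",521,214,3),("sR2",600,214,3),("hinge",535,139,40)]: print(n,(D@(f(u,v,z)-O)).round(1))
```

```text
t 1.87 tcp [ 405.2 -328.9  231.6] dock [-175.6  -36.5] yaw x 79.18 z [ 0.  0. -1.] gap 85.0 grip 0.0 F dock [-0.1 -0.6] 0.6
shaker [-176.62339778  -40.96109975] 1.8667
lipL [-53.7  38.5]
lipR [-52.9 -34.6]
sL1 [24.2 34.5]
sL2 [98.8 34.7]
sR1 [ 24.2 -44.4]
sR2 [ 99.8 -44.2]
hinge [ 5.7 26.3]
```

Request:
{"name": "move_arm", "arguments": {"moves": [{"dx": 0,"dy": 0,"dz": 0,"roll": 0,"grip": 0},{"dx": 0,"dy": 0,"dz": 2,"roll": 0,"grip": 0},{"dx": 0,"dy": 0,"dz": 2.5,"roll": 0,"grip": 0},{"dx": 0,"dy": 0,"dz": 2.5,"roll": 0,"grip": 0},{"dx": 0,"dy": 0,"dz": 2,"roll": 0,"grip": 0}]}}

```text
clock: 2.28
tcp_pos: [402.0, -333.0, 139.5]
tcp_rot: [-2.428, -1.993, 0.001]
wrist_force: [0.2, -0.7, -0.9]
finger_gap: 85.2
grip_force: 0.0
```

Run:
```python
from st import *
st();im=r.get_image("wrist")[...,::-1];s=st();cv2.imwrite("pics/w3.png",im)
print(proj("wrist",np.array([402.8,-331.5,105])))
```

```text
t 2.28 tcp [ 402.  -333.   139.5] dock [-177.9  -41.2] yaw x 78.76 z [-0.001  0.    -1.   ] gap 85.2 grip 0.0 F dock [ 0.3 -0.7] -0.9
t 2.33 tcp [ 400.4 -331.8  135.8] dock [-179.7  -40.4] yaw x 78.77 z [-0.005  0.004 -1.   ] gap 85.6 grip 0.0 F dock [-2.1  0.3] -4.0
[318.43914343 286.71067672]
```

View pics/w3.png

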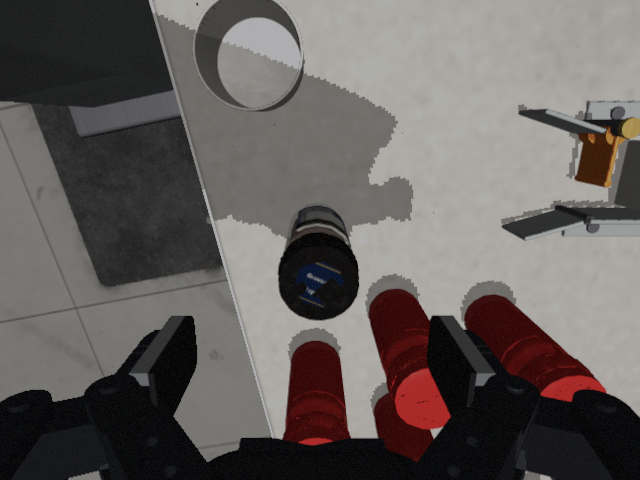

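The dark cap is at (318,276), between the fingers and clear of the reds. I'll measure again with the arm at rest.

Request:
{"name": "move_arm", "arguments": {"moves": [{"dx": 0,"dy": 0,"dz": 0,"roll": 0,"grip": 0},{"dx": 0,"dy": 0,"dz": 0,"roll": 0,"grip": 0},{"dx": 0,"dy": 0,"dz": 0,"roll": 0,"grip": 0}]}}

```text
clock: 2.58
tcp_pos: [404.0, -332.8, 142.9]
tcp_rot: [2.424, 1.995, 0.001]
wrist_force: [-0.2, -0.8, 0.6]
finger_gap: 85.5
grip_force: 0.0
```

Run:
```python
from st import *
st();i=r.camera_info("wrist");im=r.get_image("wrist")[...,::-1];st();cv2.imwrite("pics/w4.png",im)
p=proj("wrist",np.array([402.8,-331.5,105]),i)
c=im[225:350,255:385]
g=((c.max(2)<70)|((c[...,0]>90)&(c[...,2]<70))).astype(np.uint8);g=cv2.morphologyEx(g,cv2.MORPH_CLOSE,np.ones((5,5)))
n,l,s,ce=cv2.connectedComponentsWithStats(g)
for k in range(1,n):
    if s[k,4]>300: print(s[k],ce[k]+[255,225])
cs,_=cv2.findContours(g,0,1);k=max(cs,key=cv2.contourArea);(x,y),R=cv2.minEnclosingCircle(k)
# circle-only lower rim: centre from bottom & width
print("enc",x+255,y+225,R,"proj",p,"ray",D@(ray("wrist",(x+255,y+225),105,i)[:2]-O))
```

```text
t 2.58 tcp [ 404.  -332.8  142.9] dock [-176.   -40.6] yaw x 78.91 z [ 0.002 -0.001 -1.   ] gap 85.5 grip 0.0 F dock [-0.  -0.8] 0.6
t 2.63 tcp [ 404.2 -332.6  142.9] dock [-175.9  -40.4] yaw x 78.93 z [ 0.002 -0.002 -1.   ] gap 85.4 grip 0.0 F dock [-0.  -0.2] -0.1
[  20    0   79   93 6033] [314.2100116  270.54583126]
[110  64  20  61 935] [376.35828877 318.81925134]
[ 37 114  40  11 312] [311.90064103 345.07692308]
enc 315.0 267.4505500793457 49.78010940551758 proj [309.97877589 280.35858176] ray [-174.95629187  -32.84626057]
```

Request:
{"name": "move_arm", "arguments": {"moves": [{"dx": 0.1,"dy": 0,"dz": 2,"roll": 0,"grip": 0},{"dx": 0,"dy": 0,"dz": 2.5,"roll": 0,"grip": 0},{"dx": 0,"dy": 0,"dz": 2.5,"roll": 0,"grip": 0},{"dx": 0,"dy": 0,"dz": 1.5,"roll": 0,"grip": 0},{"dx": 0,"dy": 0,"dz": 0.7,"roll": 0,"grip": 0}]}}

```text
clock: 3.05
tcp_pos: [403.3, -330.5, 48.2]
tcp_rot: [-2.424, -1.997, 0.0]
wrist_force: [0.4, -0.6, -0.3]
finger_gap: 85.4
grip_force: 0.0
```

Request:
{"name": "move_arm", "arguments": {"moves": [{"dx": 0,"dy": 0,"dz": 0,"roll": 0,"grip": 0},{"dx": 0,"dy": 0,"dz": 0,"roll": 0,"grip": 0},{"dx": 0,"dy": 0,"dz": 0,"roll": 0,"grip": 0.3},{"dx": 0,"dy": 0,"dz": 0,"roll": 0,"grip": 0.5},{"dx": 0,"dy": 0,"dz": 0,"roll": 0,"grip": 0.6}]}}

```text
clock: 3.47
tcp_pos: [404.3, -331.1, 50.4]
tcp_rot: [2.423, 1.997, 0.0]
wrist_force: [0.1, 0.6, -0.4]
finger_gap: 51.8
grip_force: 0.0
```

Request:
{"name": "move_arm", "arguments": {"moves": [{"dx": 0,"dy": 0,"dz": 0,"roll": 0,"grip": 1},{"dx": 0,"dy": 0,"dz": 0,"roll": 0,"grip": 1},{"dx": 0,"dy": 0,"dz": 0,"roll": 0,"grip": 1},{"dx": 0,"dy": 0,"dz": 0,"roll": 0,"grip": 1},{"dx": 0,"dy": 0,"dz": 0,"roll": 0,"grip": 1}]}}

```text
clock: 3.88
tcp_pos: [404.3, -331.0, 50.2]
tcp_rot: [2.423, 1.997, 0.0]
wrist_force: [-1.0, 0.8, 5.7]
finger_gap: 39.0
grip_force: 78.7
```

Run:
```python
from st import *
st()
```

```text
t 3.88 tcp [ 404.3 -331.    50.2] dock [-176.1  -38.8] yaw x 78.98 z [ 0.001 -0.001 -1.   ] gap 39.0 grip 78.7 F dock [-1.1  0.6] 5.7
```

Request:
{"name": "move_arm", "arguments": {"moves": [{"dx": 0,"dy": 0,"dz": -0.5,"roll": 0,"grip": 1},{"dx": 0,"dy": 0,"dz": -0.5,"roll": 0,"grip": 1},{"dx": 0.2,"dy": 0.5,"dz": 0,"roll": 0,"grip": 1},{"dx": 0.5,"dy": 1.3,"dz": 0,"roll": 0,"grip": 1},{"dx": 0.6,"dy": 1.8,"dz": 0,"roll": 0,"grip": 1}]}}

```text
clock: 4.3
tcp_pos: [441.8, -325.0, 59.4]
tcp_rot: [2.426, 1.996, -0.001]
wrist_force: [0.9, -0.1, -0.6]
finger_gap: 39.1
grip_force: 79.5
```

Request:
{"name": "move_arm", "arguments": {"moves": [{"dx": 0.6,"dy": 1.8,"dz": 0,"roll": 0,"grip": 1},{"dx": 0.6,"dy": 1.8,"dz": 0,"roll": 0,"grip": 1},{"dx": 0.6,"dy": 1.8,"dz": 0,"roll": 0,"grip": 1},{"dx": 0.5,"dy": 1.3,"dz": 0,"roll": 0,"grip": 1},{"dx": 0.3,"dy": 0.8,"dz": 0,"roll": 0,"grip": 1}]}}

```text
clock: 4.72
tcp_pos: [523.0, -311.9, 59.0]
tcp_rot: [-2.422, -2.0, -0.002]
wrist_force: [-0.7, 0.2, -0.0]
finger_gap: 39.0
grip_force: 79.5
```

Request:
{"name": "move_arm", "arguments": {"moves": [{"dx": 0,"dy": 0,"dz": 0,"roll": 0,"grip": 1},{"dx": 0,"dy": 0,"dz": 0,"roll": 0,"grip": 1},{"dx": 0,"dy": 0,"dz": 0,"roll": 0,"grip": 1},{"dx": 0,"dy": 0,"dz": 0,"roll": 0,"grip": 1},{"dx": 0,"dy": 0,"dz": 0,"roll": 0,"grip": 1}]}}

```text
clock: 5.13
tcp_pos: [519.4, -314.1, 59.4]
tcp_rot: [-2.425, -1.997, 0.001]
wrist_force: [-0.5, -0.7, -0.8]
finger_gap: 38.7
grip_force: 79.5
```

Run:
```python
from st import *
st()
im=r.get_image("top")[...,::-1]; s=r.get_image("scene")[...,::-1]
o=np.zeros((600,800,3),np.uint8);a=cv2.resize(im[125:245,280:400],None,fx=4,fy=4,interpolation=2);b=cv2.resize(s[110:290,210:390][:150,:],None,fx=1.75,fy=1.75)
o[:480,:480]=a;o[:b.shape[0],482:482+b.shape[1]]=b;cv2.imwrite("pics/m.png",o)
```

```text
t 5.13 tcp [ 519.4 -314.1   59.4] dock [-66.3  -0.2] yaw x 78.92 z [-0. -0. -1.] gap 38.7 grip 79.5 F dock [-0.3 -0.8] -0.8
```

View pics/m.png

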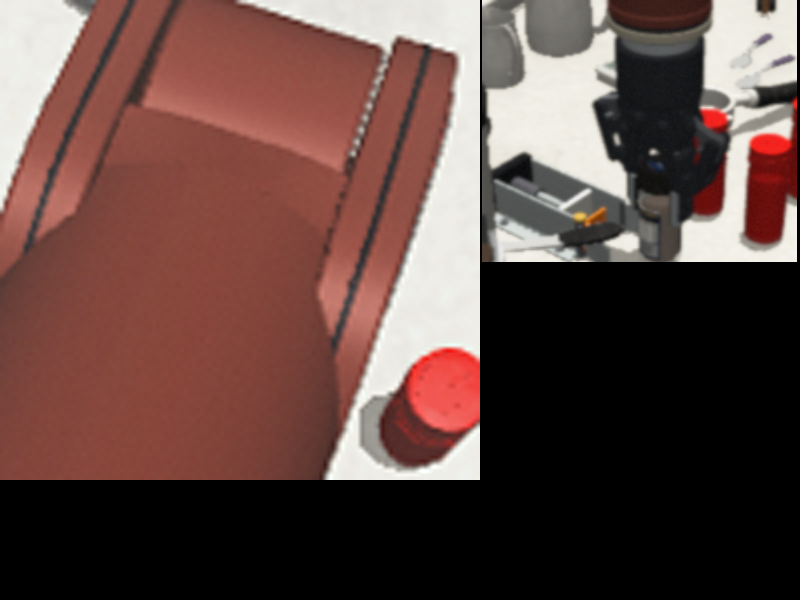

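The scene view shows the shaker upright in the fingers at the mouth, and the arm hides the top view. I'll check lane alignment with the wrist camera at rest.

Request:
{"name": "move_arm", "arguments": {"moves": [{"dx": 0,"dy": 0,"dz": 0.5,"roll": 0,"grip": 1},{"dx": 0,"dy": 0,"dz": 0.3,"roll": 0,"grip": 1},{"dx": 0,"dy": 0,"dz": 0.1,"roll": 0,"grip": 1},{"dx": 0,"dy": 0,"dz": 0,"roll": 0,"grip": 1},{"dx": 0,"dy": 0,"dz": 0,"roll": 0,"grip": 1}]}}

```text
clock: 5.65
tcp_pos: [519.9, -313.6, 50.3]
tcp_rot: [-2.424, -1.998, 0.001]
wrist_force: [-1.3, 0.5, 3.4]
finger_gap: 38.9
grip_force: 79.9
```

Run:
```python
from st import *
st();cv2.imwrite("pics/w5.png",r.get_image("wrist")[...,::-1]);st()
```

```text
t 5.65 tcp [ 519.9 -313.6   50.3] dock [-65.9   0.3] yaw x 78.98 z [-0.001  0.    -1.   ] gap 38.9 grip 79.9 F dock [-1.4  0.2] 3.4
t 5.7 tcp [ 519.9 -313.6   50.3] dock [-65.9   0.3] yaw x 78.98 z [-0.001  0.    -1.   ] gap 38.7 grip 79.9 F dock [-2.1  0.3] 2.8
```

View pics/w5.png

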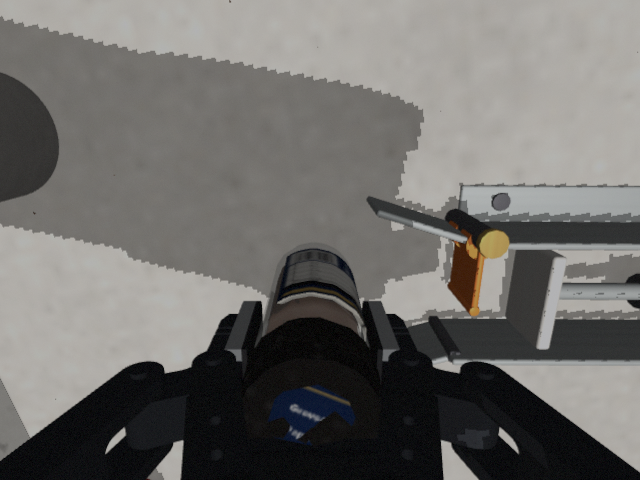

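Run:
```python
from st import *
i=r.camera_info("wrist")
w=lambda x,y,z:np.array([*(D.T@[x,y]+O),z])
for n,x,y,z in [("lipL",-44,38,40),("lipR",-44,-38,40),("flL0",5,46.5,3),("flL",50,46.5,3),("wL0",50,25.5,0),("wL40",50,25.5,40),("wR0",50,-25.5,0),("wR40",50,-25.5,40),("plateL",30,22,37),("plateR",30,-22,37),("edge",0,-5.5,37),("hinge",0,26.5,40),("flR",30,-46.5,3)]: print(n,proj("wrist",w(x,y,z),i).round(0))
print("base of jar",proj("wrist",w(-65.9,.3,0),i),"nadir",D@(ray("wrist",(320,240),0,i)[:2]-O))
```

```text
lipL [369. 221.]
lipR [362. 384.]
flL0 [461. 185.]
flL [555. 185.]
wL0 [544. 226.]
wL40 [599. 251.]
wR0 [528. 318.]
wR40 [575. 360.]
plateL [544. 257.]
plateR [527. 350.]
edge [464. 316.]
hinge [476. 249.]
flR [488. 355.]
base of jar [312.96600873 273.2175633 ] nadir [-62.35064794  18.32203978]
```

Laterally the dock matches within 1 mm. Along the lane the gate lies about 2–3 mm further in than I assumed. Start pushing.

Request:
{"name": "move_arm", "arguments": {"moves": [{"dx": 0,"dy": 0.3,"dz": 0,"roll": 0,"grip": 1},{"dx": 0,"dy": 0.6,"dz": 0,"roll": 0,"grip": 1},{"dx": 0,"dy": 0.6,"dz": 0,"roll": 0,"grip": 1},{"dx": 0,"dy": 0.6,"dz": 0,"roll": 0,"grip": 1},{"dx": 0,"dy": 0.6,"dz": 0,"roll": 0,"grip": 1}]}}

```text
clock: 6.12
tcp_pos: [547.4, -318.8, 50.3]
tcp_rot: [-2.424, -1.998, 0.0]
wrist_force: [-3.3, 0.1, 4.2]
finger_gap: 39.3
grip_force: 79.6
```

Request:
{"name": "move_arm", "arguments": {"moves": [{"dx": 0,"dy": 0.6,"dz": 0,"roll": 0,"grip": 1},{"dx": 0,"dy": 0.6,"dz": 0,"roll": 0,"grip": 1},{"dx": 0,"dy": 0.6,"dz": 0,"roll": 0,"grip": 1},{"dx": 0,"dy": 0.5,"dz": 0,"roll": 0,"grip": 1},{"dx": 0,"dy": 0.5,"dz": 0,"roll": 0,"grip": 1}]}}

```text
clock: 6.53
tcp_pos: [574.3, -324.1, 50.3]
tcp_rot: [-2.424, -1.997, 0.001]
wrist_force: [-5.8, 1.0, 6.5]
finger_gap: 39.3
grip_force: 80.1
```

Run:
```python
from st import *
st()
```

```text
t 6.53 tcp [ 574.3 -324.1   50.3] dock [-10.5   0.4] yaw x 78.98 z [-0.001  0.    -1.   ] gap 39.3 grip 80.1 F dock [-5.9 -0.2] 6.5
```

Request:
{"name": "move_arm", "arguments": {"moves": [{"dx": 0,"dy": 0.5,"dz": -0.02,"roll": 0,"grip": 1},{"dx": 0,"dy": 0.5,"dz": -0.02,"roll": 0,"grip": 1},{"dx": 0,"dy": 0.5,"dz": 0,"roll": 0,"grip": 1},{"dx": 0,"dy": 0.5,"dz": 0,"roll": 0,"grip": 1},{"dx": 0,"dy": 0.5,"dz": 0,"roll": 0,"grip": 1}]}}

```text
clock: 6.95
tcp_pos: [598.9, -329.4, 50.4]
tcp_rot: [2.425, 1.998, -0.001]
wrist_force: [-4.6, -1.9, 0.4]
finger_gap: 39.0
grip_force: 79.6
```

Request:
{"name": "move_arm", "arguments": {"moves": [{"dx": 0,"dy": 0.5,"dz": 0,"roll": 0,"grip": 1},{"dx": 0,"dy": 0.5,"dz": 0,"roll": 0,"grip": 1},{"dx": 0,"dy": 0.4,"dz": 0,"roll": 0,"grip": 1},{"dx": 0,"dy": 0.4,"dz": 0,"roll": 0,"grip": 1},{"dx": 0,"dy": 0.3,"dz": 0,"roll": 0,"grip": 1}]}}

```text
clock: 7.37
tcp_pos: [619.2, -333.4, 50.4]
tcp_rot: [-2.424, -1.997, 0.001]
wrist_force: [-5.3, -1.3, 1.5]
finger_gap: 38.8
grip_force: 79.6
```

Run:
```python
from st import *
st()
```

```text
t 7.37 tcp [ 619.2 -333.4   50.4] dock [35.4 -0.1] yaw x 78.96 z [-0.001 -0.    -1.   ] gap 38.8 grip 79.6 F dock [-4.9 -2.3] 1.5
```

Request:
{"name": "move_arm", "arguments": {"moves": [{"dx": 0,"dy": 0.3,"dz": 0,"roll": 0,"grip": 1},{"dx": 0,"dy": 0.3,"dz": 0,"roll": 0,"grip": 1},{"dx": 0,"dy": 0.2,"dz": 0,"roll": 0,"grip": 1},{"dx": 0,"dy": 0.1,"dz": 0,"roll": 0,"grip": 1},{"dx": 0,"dy": 0,"dz": 0,"roll": 0,"grip": 1}]}}

```text
clock: 7.78
tcp_pos: [628.2, -335.2, 50.4]
tcp_rot: [2.425, 1.997, -0.001]
wrist_force: [-4.2, -2.5, 0.7]
finger_gap: 39.2
grip_force: 79.7
```

Request:
{"name": "move_arm", "arguments": {"moves": [{"dx": 0,"dy": 0.1,"dz": 0,"roll": 0,"grip": 1},{"dx": 0,"dy": 0.1,"dz": 0,"roll": 0,"grip": 1},{"dx": 0,"dy": 0,"dz": 0,"roll": 0,"grip": 1}]}}

```text
clock: 8.03
tcp_pos: [629.9, -335.5, 50.4]
tcp_rot: [-2.425, -1.997, 0.001]
wrist_force: [-3.9, -2.2, -1.4]
finger_gap: 39.1
grip_force: 79.7
```

Run:
```python
from st import *
st()
```

```text
t 8.03 tcp [ 629.9 -335.5   50.4] dock [46.3 -0.1] yaw x 78.96 z [-0. -0. -1.] gap 39.1 grip 79.7 F dock [-3.4 -2.9] -1.4
```

Request:
{"name": "move_arm", "arguments": {"moves": [{"dx": 0,"dy": 0.1,"dz": 0,"roll": 0,"grip": 1},{"dx": 0,"dy": 0.1,"dz": 0,"roll": 0,"grip": 1},{"dx": 0,"dy": 0,"dz": 0,"roll": 0,"grip": 1}]}}

```text
clock: 8.28
tcp_pos: [631.7, -335.6, 50.4]
tcp_rot: [-2.424, -1.997, 0.001]
wrist_force: [-5.2, -1.5, -0.5]
finger_gap: 39.1
grip_force: 79.6
```

Request:
{"name": "move_arm", "arguments": {"moves": [{"dx": 0,"dy": 0.1,"dz": 0,"roll": 0,"grip": 1},{"dx": 0,"dy": 0.1,"dz": 0,"roll": 0,"grip": 1},{"dx": 0,"dy": 0,"dz": 0,"roll": 0,"grip": 1}]}}

```text
clock: 8.53
tcp_pos: [633.6, -335.9, 50.4]
tcp_rot: [-2.424, -1.997, 0.001]
wrist_force: [-5.4, -1.0, 0.7]
finger_gap: 38.8
grip_force: 79.6
```

Run:
```python
from st import *
st()
```

```text
t 8.53 tcp [ 633.6 -335.9   50.4] dock [50.   0.1] yaw x 78.97 z [-0.001  0.    -1.   ] gap 38.8 grip 79.6 F dock [-5.1 -2.1] 0.7
```

Continuing in 0.5 mm rows, watching the force.

Request:
{"name": "move_arm", "arguments": {"moves": [{"dx": 0,"dy": 0.05,"dz": 0,"roll": 0,"grip": 1},{"dx": 0,"dy": 0.05,"dz": 0,"roll": 0,"grip": 1},{"dx": 0,"dy": 0,"dz": 0,"roll": 0,"grip": 1}]}}

```text
clock: 8.78
tcp_pos: [634.5, -336.2, 50.4]
tcp_rot: [-2.424, -1.997, 0.001]
wrist_force: [-5.4, -1.4, -0.2]
finger_gap: 38.9
grip_force: 79.6
```

Request:
{"name": "move_arm", "arguments": {"moves": [{"dx": 0,"dy": 0.05,"dz": 0,"roll": 0,"grip": 1},{"dx": 0,"dy": 0.05,"dz": 0,"roll": 0,"grip": 1},{"dx": 0,"dy": 0,"dz": 0,"roll": 0,"grip": 1}]}}

```text
clock: 9.03
tcp_pos: [635.5, -336.4, 50.4]
tcp_rot: [-2.424, -1.997, 0.001]
wrist_force: [-4.2, -1.1, 0.5]
finger_gap: 38.9
grip_force: 79.6
```

Run:
```python
from st import *
st()
```

```text
t 9.03 tcp [ 635.5 -336.4   50.4] dock [51.9  0.1] yaw x 78.96 z [-0.001  0.    -1.   ] gap 38.9 grip 79.6 F dock [-3.9 -1.8] 0.5
```

Request:
{"name": "move_arm", "arguments": {"moves": [{"dx": 0,"dy": 0.05,"dz": 0,"roll": 0,"grip": 1},{"dx": 0,"dy": 0,"dz": 0,"roll": 0,"grip": 1}]}}

```text
clock: 9.2
tcp_pos: [635.9, -336.4, 50.4]
tcp_rot: [-2.424, -1.997, 0.001]
wrist_force: [-5.0, -1.6, 0.8]
finger_gap: 39.0
grip_force: 79.6
```

Request:
{"name": "move_arm", "arguments": {"moves": [{"dx": 0,"dy": 0.05,"dz": 0,"roll": 0,"grip": 1},{"dx": 0,"dy": 0,"dz": 0,"roll": 0,"grip": 1}]}}

```text
clock: 9.37
tcp_pos: [636.4, -336.5, 50.4]
tcp_rot: [-2.424, -1.997, 0.001]
wrist_force: [-6.2, -1.1, 0.3]
finger_gap: 39.0
grip_force: 79.6
```

Request:
{"name": "move_arm", "arguments": {"moves": [{"dx": 0,"dy": 0.05,"dz": 0,"roll": 0,"grip": 1},{"dx": 0,"dy": 0,"dz": 0,"roll": 0,"grip": 1}]}}

```text
clock: 9.53
tcp_pos: [636.9, -336.6, 50.4]
tcp_rot: [-2.424, -1.997, 0.001]
wrist_force: [-6.4, -2.0, -0.1]
finger_gap: 38.7
grip_force: 79.6
```

Request:
{"name": "move_arm", "arguments": {"moves": [{"dx": 0,"dy": 0.04,"dz": 0,"roll": 0,"grip": 1},{"dx": 0,"dy": 0,"dz": 0,"roll": 0,"grip": 1}]}}

```text
clock: 9.7
tcp_pos: [637.3, -336.7, 50.4]
tcp_rot: [-2.424, -1.997, 0.001]
wrist_force: [-4.9, -0.3, 0.9]
finger_gap: 38.7
grip_force: 79.6
```

Request:
{"name": "move_arm", "arguments": {"moves": [{"dx": 0,"dy": 0.04,"dz": 0,"roll": 0,"grip": 1},{"dx": 0,"dy": 0,"dz": 0,"roll": 0,"grip": 1}]}}

```text
clock: 9.87
tcp_pos: [637.6, -336.8, 50.4]
tcp_rot: [-2.424, -1.997, 0.001]
wrist_force: [-6.5, -1.9, -0.0]
finger_gap: 38.8
grip_force: 79.6
```

Run:
```python
from st import *
st();s=r.get_image("scene")[...,::-1]
cv2.imwrite("pics/s6.png",cv2.resize(s[170:270,190:330],None,fx=5,fy=5,interpolation=2))
```

```text
t 9.87 tcp [ 637.6 -336.8   50.4] dock [54.1  0.1] yaw x 78.96 z [-0.001  0.    -1.   ] gap 38.8 grip 79.6 F dock [-6.  -3.1] -0.0
```

View pics/s6.png

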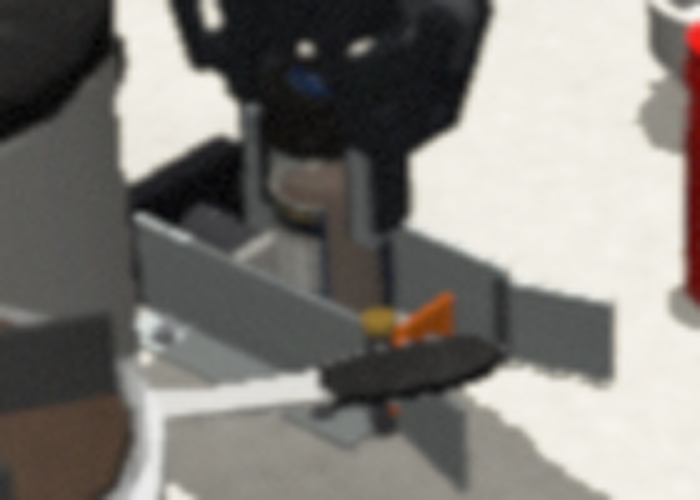

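The flap at crop (425,320) is shut behind the shaker, which is upright and pressing on the plate. Continue in small steps until the stop is felt.

Request:
{"name": "move_arm", "arguments": {"moves": [{"dx": 0,"dy": 0.04,"dz": 0,"roll": 0,"grip": 1},{"dx": 0,"dy": 0,"dz": 0,"roll": 0,"grip": 1}]}}

```text
clock: 10.08
tcp_pos: [637.7, -336.8, 50.4]
tcp_rot: [-2.424, -1.996, 0.002]
wrist_force: [-7.6, -0.0, 1.3]
finger_gap: 39.1
grip_force: 79.7
```

Request:
{"name": "move_arm", "arguments": {"moves": [{"dx": 0,"dy": 0.04,"dz": 0,"roll": 0,"grip": 1},{"dx": 0,"dy": 0,"dz": 0,"roll": 0,"grip": 1}]}}

```text
clock: 10.25
tcp_pos: [637.8, -336.8, 50.4]
tcp_rot: [-2.423, -1.996, 0.003]
wrist_force: [-8.3, 0.5, 2.6]
finger_gap: 39.2
grip_force: 79.9
```

Request:
{"name": "move_arm", "arguments": {"moves": [{"dx": 0,"dy": 0.04,"dz": 0,"roll": 0,"grip": 1},{"dx": 0,"dy": 0,"dz": 0,"roll": 0,"grip": 1}]}}

```text
clock: 10.42
tcp_pos: [637.8, -336.9, 50.4]
tcp_rot: [-2.423, -1.996, 0.003]
wrist_force: [-11.0, 1.2, 3.2]
finger_gap: 38.9
grip_force: 80.0
```

Request:
{"name": "move_arm", "arguments": {"moves": [{"dx": 0,"dy": 0.04,"dz": 0,"roll": 0,"grip": 1},{"dx": 0,"dy": 0,"dz": 0,"roll": 0,"grip": 1}]}}

```text
clock: 10.58
tcp_pos: [637.9, -336.9, 50.4]
tcp_rot: [-2.423, -1.995, 0.004]
wrist_force: [-11.3, 1.2, 5.0]
finger_gap: 39.1
grip_force: 80.2
```

Request:
{"name": "move_arm", "arguments": {"moves": [{"dx": 0,"dy": 0.04,"dz": 0,"roll": 0,"grip": 1},{"dx": 0,"dy": 0,"dz": 0,"roll": 0,"grip": 1},{"dx": 0,"dy": 0,"dz": 0,"roll": 0,"grip": 1}]}}

```text
clock: 10.83
tcp_pos: [638.0, -336.9, 50.4]
tcp_rot: [-2.422, -1.995, 0.005]
wrist_force: [-13.3, 0.5, 5.4]
finger_gap: 39.2
grip_force: 80.3
```

Request:
{"name": "move_arm", "arguments": {"moves": [{"dx": 0,"dy": 0.04,"dz": 0,"roll": 0,"grip": 1},{"dx": 0,"dy": 0,"dz": 0,"roll": 0,"grip": 1}]}}

```text
clock: 11.0
tcp_pos: [638.0, -337.0, 50.4]
tcp_rot: [-2.422, -1.994, 0.005]
wrist_force: [-13.5, 0.9, 7.3]
finger_gap: 39.1
grip_force: 80.4
```

Request:
{"name": "move_arm", "arguments": {"moves": [{"dx": 0,"dy": 0.03,"dz": 0,"roll": 0,"grip": 1},{"dx": 0,"dy": 0,"dz": 0,"roll": 0,"grip": 1},{"dx": 0,"dy": 0,"dz": 0,"roll": 0,"grip": 1}]}}

```text
clock: 11.25
tcp_pos: [638.1, -337.0, 50.4]
tcp_rot: [-2.422, -1.994, 0.006]
wrist_force: [-15.7, 1.1, 9.5]
finger_gap: 38.8
grip_force: 80.5
```

Request:
{"name": "move_arm", "arguments": {"moves": [{"dx": 0,"dy": 0,"dz": 0,"roll": 0,"grip": 1},{"dx": 0,"dy": 0,"dz": 0,"roll": 0,"grip": 1}]}}

```text
clock: 11.42
tcp_pos: [638.1, -336.9, 50.4]
tcp_rot: [-2.422, -1.994, 0.006]
wrist_force: [-16.5, 1.3, 7.7]
finger_gap: 39.1
grip_force: 80.5
```

Request:
{"name": "move_arm", "arguments": {"moves": [{"dx": 0,"dy": 0.05,"dz": 0,"roll": 0,"grip": 1},{"dx": 0,"dy": 0,"dz": 0,"roll": 0,"grip": 1},{"dx": 0,"dy": 0,"dz": 0,"roll": 0,"grip": 1},{"dx": 0,"dy": 0,"dz": 0,"roll": 0,"grip": 1}]}}

```text
clock: 11.75
tcp_pos: [638.1, -337.0, 50.4]
tcp_rot: [-2.421, -1.994, 0.007]
wrist_force: [-17.6, 2.2, 9.4]
finger_gap: 38.6
grip_force: 80.7
```

Request:
{"name": "move_arm", "arguments": {"moves": [{"dx": 0,"dy": -0.1,"dz": -0.01,"roll": 0,"grip": 1},{"dx": 0,"dy": -0.1,"dz": 0,"roll": 0,"grip": 1},{"dx": 0,"dy": -0.1,"dz": 0,"roll": 0,"grip": 1},{"dx": 0,"dy": -0.2,"dz": 0,"roll": 0,"grip": 1},{"dx": 0,"dy": -0.2,"dz": 0,"roll": 0,"grip": 1}]}}

```text
clock: 12.17
tcp_pos: [633.9, -336.0, 50.4]
tcp_rot: [-2.424, -1.997, 0.001]
wrist_force: [-5.3, -1.0, 0.1]
finger_gap: 39.1
grip_force: 79.8
```

Request:
{"name": "move_arm", "arguments": {"moves": [{"dx": 0,"dy": -0.3,"dz": 0,"roll": 0,"grip": 1},{"dx": 0,"dy": -0.3,"dz": 0,"roll": 0,"grip": 1},{"dx": 0,"dy": -0.3,"dz": 0,"roll": 0,"grip": 1},{"dx": 0,"dy": -0.2,"dz": 0,"roll": 0,"grip": 1},{"dx": 0,"dy": 0,"dz": 0,"roll": 0,"grip": 1}]}}

```text
clock: 12.58
tcp_pos: [623.2, -333.4, 50.6]
tcp_rot: [-2.424, -1.998, 0.0]
wrist_force: [-3.8, -0.9, -2.7]
finger_gap: 39.1
grip_force: 79.8
```

Run:
```python
from st import *
st()
```

```text
t 12.58 tcp [ 623.2 -333.4   50.6] dock [39.3  0.6] yaw x 78.99 z [-0.001  0.    -1.   ] gap 39.1 grip 79.8 F dock [-3.6 -1.6] -2.7
```

Request:
{"name": "move_arm", "arguments": {"moves": [{"dx": 0,"dy": -0.2,"dz": 0,"roll": 0,"grip": 1},{"dx": 0,"dy": -0.2,"dz": 0,"roll": 0,"grip": 1},{"dx": 0,"dy": -0.2,"dz": 0,"roll": 0,"grip": 1},{"dx": 0,"dy": -0.2,"dz": 0,"roll": 0,"grip": 1},{"dx": 0,"dy": -0.1,"dz": 0,"roll": 0,"grip": 1}]}}

```text
clock: 13.0
tcp_pos: [614.9, -331.6, 50.8]
tcp_rot: [-2.424, -1.998, -0.001]
wrist_force: [-2.2, 0.6, -4.3]
finger_gap: 39.0
grip_force: 79.7
```

Request:
{"name": "move_arm", "arguments": {"moves": [{"dx": 0,"dy": -0.1,"dz": 0,"roll": 0,"grip": 1},{"dx": 0,"dy": 0,"dz": 0,"roll": 0,"grip": 1}]}}

```text
clock: 13.17
tcp_pos: [613.9, -331.5, 50.9]
tcp_rot: [-2.424, -1.998, -0.0]
wrist_force: [-3.3, 0.5, -2.7]
finger_gap: 38.9
grip_force: 79.7
```

Request:
{"name": "move_arm", "arguments": {"moves": [{"dx": 0,"dy": -0.1,"dz": 0,"roll": 0,"grip": 1},{"dx": 0,"dy": 0,"dz": 0,"roll": 0,"grip": 1}]}}

```text
clock: 13.33
tcp_pos: [613.0, -331.4, 50.9]
tcp_rot: [-2.424, -1.998, -0.001]
wrist_force: [-3.4, 1.5, -2.0]
finger_gap: 38.7
grip_force: 79.7
```

Request:
{"name": "move_arm", "arguments": {"moves": [{"dx": 0,"dy": -0.05,"dz": 0,"roll": 0,"grip": 1},{"dx": 0,"dy": 0,"dz": 0,"roll": 0,"grip": 1}]}}

```text
clock: 13.5
tcp_pos: [612.6, -331.3, 50.9]
tcp_rot: [-2.424, -1.998, -0.001]
wrist_force: [-2.2, 1.7, -2.0]
finger_gap: 39.0
grip_force: 79.7
```

Run:
```python
from st import *
st()
```

```text
t 13.5 tcp [ 612.6 -331.3   50.9] dock [28.5  0.7] yaw x 79.0 z [ 0.  0. -1.] gap 39.0 grip 79.7 F dock [-2.5  1.2] -2.0
```

Request:
{"name": "move_arm", "arguments": {"moves": [{"dx": 0,"dy": -0.1,"dz": 0.03,"roll": 0,"grip": 1},{"dx": 0,"dy": 0,"dz": 0,"roll": 0,"grip": 1}]}}

```text
clock: 13.67
tcp_pos: [611.7, -331.2, 50.8]
tcp_rot: [2.424, 1.998, 0.001]
wrist_force: [-3.4, 1.7, -0.7]
finger_gap: 39.0
grip_force: 79.9
```

Request:
{"name": "move_arm", "arguments": {"moves": [{"dx": 0,"dy": -0.05,"dz": 0,"roll": 0,"grip": 1},{"dx": 0,"dy": 0,"dz": 0,"roll": 0,"grip": 1}]}}

```text
clock: 13.83
tcp_pos: [611.2, -331.1, 50.7]
tcp_rot: [2.424, 1.998, 0.001]
wrist_force: [-1.5, 1.0, -1.1]
finger_gap: 39.3
grip_force: 79.9
```

Request:
{"name": "move_arm", "arguments": {"moves": [{"dx": 0,"dy": -0.05,"dz": 0,"roll": 0,"grip": 1},{"dx": 0,"dy": 0,"dz": 0,"roll": 0,"grip": 1}]}}

```text
clock: 14.0
tcp_pos: [610.8, -331.1, 50.8]
tcp_rot: [2.424, 1.998, 0.001]
wrist_force: [-1.0, 1.5, -0.2]
finger_gap: 39.4
grip_force: 79.9
```

Run:
```python
from st import *
st()
```

```text
t 14.0 tcp [ 610.8 -331.1   50.8] dock [26.7  0.5] yaw x 78.99 z [ 0.001 -0.    -1.   ] gap 39.4 grip 79.9 F dock [-1.3  1.3] -0.2
```

Request:
{"name": "move_arm", "arguments": {"moves": [{"dx": 0,"dy": -0.05,"dz": 0.02,"roll": 0,"grip": 1},{"dx": 0,"dy": 0,"dz": 0,"roll": 0,"grip": 1}]}}

```text
clock: 14.17
tcp_pos: [610.6, -331.1, 50.7]
tcp_rot: [2.424, 1.997, 0.001]
wrist_force: [-0.5, 1.5, 1.6]
finger_gap: 39.0
grip_force: 80.0
```

Request:
{"name": "move_arm", "arguments": {"moves": [{"dx": 0,"dy": -0.05,"dz": 0,"roll": 0,"grip": 1},{"dx": 0,"dy": 0,"dz": 0,"roll": 0,"grip": 1}]}}

```text
clock: 14.33
tcp_pos: [610.3, -331.0, 50.7]
tcp_rot: [2.423, 1.997, 0.002]
wrist_force: [2.8, 2.2, -0.9]
finger_gap: 39.2
grip_force: 80.0
```

Run:
```python
from st import *
st()
```

```text
t 14.33 tcp [ 610.3 -331.    50.7] dock [26.2  0.5] yaw x 78.99 z [ 0.002 -0.    -1.   ] gap 39.2 grip 80.0 F dock [2.3 2.7] -0.9
```

Flap contact is felt at the predicted spot (+2.3 N). I'll settle the shaker down, lower the grip force, and release.

Request:
{"name": "move_arm", "arguments": {"moves": [{"dx": 0,"dy": 0,"dz": 0.03,"roll": 0,"grip": 1},{"dx": 0,"dy": 0,"dz": 0,"roll": 0,"grip": 1},{"dx": 0,"dy": 0,"dz": 0,"roll": 0,"grip": 1}], "force": 20}}

```text
clock: 14.58
tcp_pos: [610.3, -331.1, 50.6]
tcp_rot: [2.423, 1.997, 0.001]
wrist_force: [3.1, 1.5, 3.0]
finger_gap: 39.0
grip_force: 80.4
```

Request:
{"name": "move_arm", "arguments": {"moves": [{"dx": 0,"dy": 0,"dz": 0,"roll": 0,"grip": 0.5},{"dx": 0,"dy": 0,"dz": 0,"roll": 0,"grip": 0.45},{"dx": 0,"dy": 0,"dz": 0,"roll": 0,"grip": 0.4},{"dx": 0,"dy": 0,"dz": 0,"roll": 0,"grip": 0.3},{"dx": 0,"dy": 0,"dz": 0,"roll": 0,"grip": 0.2}]}}

```text
clock: 15.0
tcp_pos: [609.1, -331.2, 49.7]
tcp_rot: [-2.424, -1.997, 0.001]
wrist_force: [0.1, -0.2, 0.4]
finger_gap: 68.4
grip_force: 0.0
```

Request:
{"name": "move_arm", "arguments": {"moves": [{"dx": 0,"dy": 0,"dz": 0,"roll": 0,"grip": 0.1},{"dx": 0,"dy": 0,"dz": 0,"roll": 0,"grip": 0},{"dx": 0,"dy": 0,"dz": 0,"roll": 0,"grip": 0},{"dx": 0,"dy": 0,"dz": 0,"roll": 0,"grip": 0},{"dx": 0,"dy": 0,"dz": 0,"roll": 0,"grip": 0}]}}

```text
clock: 15.42
tcp_pos: [609.5, -330.9, 50.0]
tcp_rot: [-2.424, -1.998, -0.0]
wrist_force: [-1.0, 0.0, 0.5]
finger_gap: 85.1
grip_force: 0.0
```

Run:
```python
from st import *
st()
```

```text
t 15.42 tcp [ 609.5 -330.9   50. ] dock [25.4  0.4] yaw x 78.99 z [-0.  0. -1.] gap 85.1 grip 0.0 F dock [-1.  -0.1] 0.5
```

Request:
{"name": "move_arm", "arguments": {"moves": [{"dx": 0,"dy": 0,"dz": -1.5,"roll": 0,"grip": 0},{"dx": 0,"dy": 0,"dz": -3,"roll": 0,"grip": 0},{"dx": 0,"dy": 0,"dz": -3,"roll": 0,"grip": 0},{"dx": 0,"dy": 0,"dz": -3,"roll": 0,"grip": 0},{"dx": 0,"dy": 0,"dz": -3,"roll": 0,"grip": 0}]}}

```text
clock: 15.83
tcp_pos: [609.5, -330.8, 187.9]
tcp_rot: [2.424, 1.998, 0.001]
wrist_force: [0.5, 0.4, -0.3]
finger_gap: 85.6
grip_force: 0.0
```

Request:
{"name": "move_arm", "arguments": {"moves": [{"dx": 0,"dy": 0,"dz": -2,"roll": 0,"grip": 0},{"dx": 0,"dy": -2,"dz": 0,"roll": 0,"grip": 0},{"dx": 0,"dy": -2,"dz": 0,"roll": 0,"grip": 0},{"dx": 0,"dy": 0,"dz": 0,"roll": 0,"grip": 0},{"dx": 0,"dy": 0,"dz": 0,"roll": 0,"grip": 0}]}}

```text
clock: 16.25
tcp_pos: [569.8, -323.6, 206.7]
tcp_rot: [2.424, 1.996, 0.0]
wrist_force: [-0.6, -0.2, -0.2]
finger_gap: 85.3
grip_force: 0.0
```

Run:
```python
from st import *
st();s=r.get_image("scene")[...,::-1];w=r.get_image("wrist")[...,::-1]
o=np.zeros((600,800,3),np.uint8);o[:480,:400]=cv2.resize(s[160:280,220:320],None,fx=4,fy=4,interpolation=2);o[:300,400:800]=cv2.resize(w,(400,300),interpolation=3)
cv2.imwrite("pics/f.png",o)
```

```text
t 16.25 tcp [ 569.8 -323.6  206.7] dock [-14.9   0. ] yaw x 78.95 z [ 0.001 -0.001 -1.   ] gap 85.3 grip 0.0 F dock [-0.5 -0.3] -0.2
```

View pics/f.png

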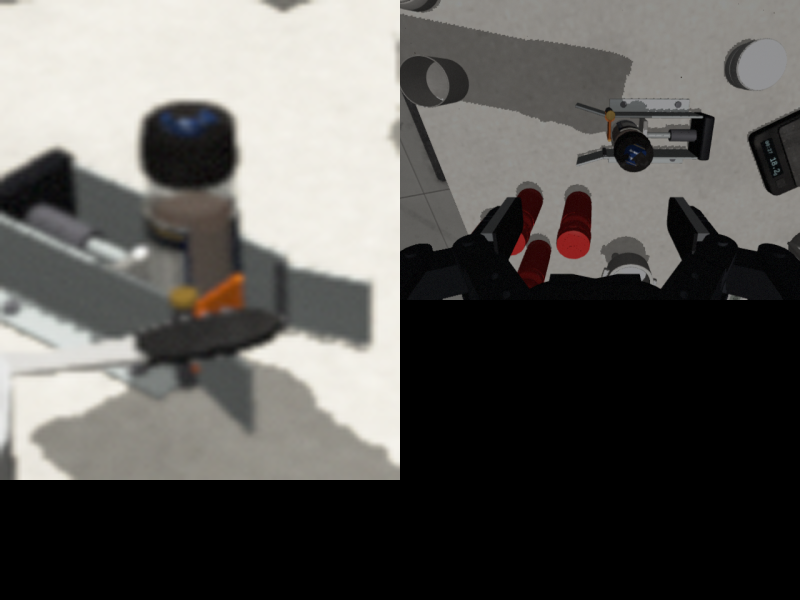

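The shaker stands upright in the lane (cap at crop (190,145)), against the inside of the shut flap (215,300), with the plate behind it and the gripper clear. I'll hand it in.

```bash
python3 -c "
from cell import r
print(r.close_job())"
```

```text
the job is handed in; nothing more can be done
None
```

The job is handed in: the shaker was pressed onto the stop (wrist force about 17 N), eased back and released, and in the last pictures it stands upright against the inside of the shut flap; the verdict was not shown.

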